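Vent the vacuum packer and hold its lid open

TASK

The stay that used to hold up the lid of the vacuum packer is broken, and I want to wipe the sealing bar inside. With the lid still shut, first set the red-knobbed vent lever upright and leave it there; then lift the lid by its steel bar handle to 45 degrees open and finish while still holding it there with the gripper, because it falls shut when let go. Leave the white bottle, the jar and the bowl where they stand.

Things in the scene. Friction and masses are not known exactly. Their poses are not given: they have to be found in the camera images.
- packer: White bench-top vacuum packer, fixed, 320 deep (x), 390 wide (y), deck 115 high, pump housing at its back 160 high. Origin on the table under its middle; own x axis points from its front (handle side, facing the robot) to its back, y to the left seen from the robot. Position and yaw differ from run to run. Below, 'packer x, y, z' are mm in this frame. Front face at packer x -140.
- lid_hinge (a point): Middle of the lid's hinge line, which runs along packer y: packer x 70, y 50, z 128. The closed lid covers packer x -145 to 70, y -75 to 175, z 117 to 139.
- lid (a joint): Opening angle of the lid (rad): 0 shut, growing as the front edge rises; 0.785 is 45 degrees; stop at 1.35. Grey frame with clear window, about 0.75 kg. No spring, next to no friction: it falls shut from any angle when let go (2 to 5 N upward at the handle carry it).
- lid_handle (a point): Round steel bar along the lid's front, 14 in diameter, 145 clear between end brackets, parallel to the hinge. Origin at its middle, y axis along the bar, x axis towards the hinge, 270 away. Shut: packer x -200, y 50, z 128, with a gap of 48 between bar and lid edge (53 to the front face). At 45 degrees: packer x -121, z 319. Tilts with the lid.
- vent_lever (a joint): Angle of the vent lever (rad): 0 leaning 0.87 (50 degrees) towards the front, growing as it swings to the back; 0.87 is upright, 1.74 leans 50 degrees to the back. It swings in the packer's x-z plane, starts leaning to the front, and stays where it is left (light friction, about 2 N at the knob).
- lever_pivot (a point): Pivot of the vent lever: packer x -90, y -140, z 130, between two grey cheeks (36 long in x, outer sides at packer y -162 and -118, tops at z 145, green marks on top).
- lever_knob (a point): Centre of the red ball (26 in diameter) at the end of the steel lever (10 in diameter), 80 from the pivot. Upright, it stands at packer x -90, y -140, z 210.
- spray: White cleaner bottle with blue cap, 66 in diameter, 190 high, loose, bystander in front of the packer to the left. Origin under its middle.
- jar: Glass jar with red lid, 76 in diameter, 100 high, loose, bystander in front of the packer to the right. Origin under its middle.
- bowl: Steel bowl, 110 in diameter, 50 high, loose, bystander in front of the packer; it may stand partly under the lid's handle. Origin under its middle.

How it is judged:
By the outcome, as a careful person would: the job done as asked, in the order asked, and still so for the second after the job is handed in, while the arm keeps its last pose, push and grip.
It also fails if it takes over 46 s, if anything falls off the work surface, if the arm or the gripper's body presses on something with over 40 N, if the wrist force passes 120 N, or if a joint passes its speed limit or range.

ROBOT

A 6-joint arm with a two-finger parallel gripper is mounted at the origin on the work surface. World frame = base frame: x ahead of the robot, y to its left, z up, the work surface at z = 0. Lengths are in m, angles in degrees, forces in N, time in s.
With the tool pointing down it reaches from about 0.325 to 0.85 m from the base axis. Payload 15.5 kg.
Tool frame: the origin (TCP) lies midway between the tips of the shut fingers; the grasp point (between the pads) lies 19 mm behind it; z points along the fingers, y is the line along which they close (so a half turn about z gives the same grasp; the last joint's range is limited). The gripper opens to 91 mm and grips with 3 to 60 N. Pads are 32 mm wide; open, the fingers measure 118 mm over their backs; the gripper's body (76 mm by 178 mm) begins 60 mm behind the grasp point.
Start: joints at [-76.003, 28.281, 77.091, -0, 74.628, -5.472], TCP at [0.208, -0.589, 0.214] pointing down, gripper open.
Joint ranges: [-166.48, 166.48], [-47.26, 123.95], [12.59, 153.08], [-70.14, 250.14], [6.76, 159.57], [-176.63, 176.63]. Speed limits (degrees/s): [108.29, 108.29, 147.25, 172.46, 172.46, 172.46].

INTERFACE

Orientations are given as a 3x3 rotation matrix whose columns are the frame's x, y, z axes.
In Python, from bench import ctrl gives the robot as it stands. The module is installed in compiled form; this text tells all that it offers. Calls block until the motion is done:
- ctrl.goto(position, orientation): joint-space move of the TCP to a pose.
- ctrl.move_l(position, vel=0.15, ori=None, contact_N=None): straight line of the TCP; ori=None keeps the orientation; vel is the mean speed in m/s. With contact_N (N) it stops when the force on the tool has changed by that much, and returns True; else False.
- ctrl.movej(angles): joint-space move.
- ctrl.command_gripper(opening): opening from 0.0 (shut) to 1.0 (fully open); the grip force is fixed at half the most; returns when the fingers have stopped.
- ctrl.sleep(seconds).
- ctrl.ik(position, orientation): joint angles nearest the present ones, or None.
- ctrl.read_camera(name): name is "scene" or "top" or "wrist"; returns the picture (480x640x3 uint8, blue, green, red); there is no depth.
- ctrl.camera_params(name): a dict with "fx", "fy", "cx", "cy" (pixels), "pose" (4x4, takes a point from camera to world coordinates); the wrist camera has in their place "T_tool_cam" (4x4, takes a point from camera to tool coordinates, whose origin is the TCP and whose axes are the flange's). Camera axes: x right, y up, looking along -z (the intrinsics and any distortion apply to the point x, -y, -z); pixel columns grow to the right and rows downward; lengths in m; the calibration is good to about 2 mm. The wrist camera is an equidistant fisheye: a pixel r from the principal point sees the ray r / f radians off the axis. A picture is of the moment at which its call begins: read the wrist's pose just before it. camera_params takes no time and is no camera call.
A pose or a line that the arm cannot do raises ctrl.MotionError and nothing moves.
- ctrl.sign_off(): hands the job in; it is judged then, once.
Readings, each from a call of its own:
- ctrl.current_t(): time.
- ctrl.current_q(): joint angles.
- ctrl.current_dq(): joint speeds.
- ctrl.current_effort(): joint torques, N m.
- ctrl.current_tool_pos(): TCP position.
- ctrl.current_eef_rot(): TCP orientation.
- ctrl.current_contact_force(): force on the tool from outside, world axes, zero at the start.
- ctrl.current_wrist_torque(): the same for the moment, N m.
- ctrl.current_grip_width(): opening from 0.0 (shut) to 1.0 (fully open).
- ctrl.current_grasp_force(): force on a finger pad.
Only numpy, scipy, OpenCV 4.12 (cv2) and the standard library are available. Lean on these libraries where they do the work, as an engineer would, in place of code of your own. Each camera call takes 0.05 s, during which the arm holds its last target. There are 200 camera calls.

## Working session

There is one attempt and no reset: what is moved stays moved. The work goes in short steps, each a Python script; the robot and the scene stay as the last script left them, time stands still between calls to the robot, and variables do not carry over. Pictures are saved under pics/ and viewed, at most 10 in all, crops included, and the job is handed in when it is done.

```bash
mkdir -p pics
python3 - <<'E'
from bench import ctrl
import cv2,numpy as np
np.set_printoptions(precision=4,suppress=True)
for n in("scene","top"):
    cv2.imwrite(f"pics/{n}0.png",ctrl.read_camera(n)); print(n,ctrl.camera_params(n))
print(ctrl.camera_params("wrist"),ctrl.current_t(),ctrl.current_eef_rot())
E
```

```text
scene {'fx': 440.7850188256243, 'fy': 440.7850188256243, 'cx': 319.9797544811676, 'cy': 239.6934082160414, 'pose': array([[-0.9563,  0.2099, -0.2037,  0.4199],
       [-0.292 , -0.6426,  0.7084,  0.542 ],
       [ 0.0178,  0.7369,  0.6758,  0.6537],
       [ 0.    ,  0.    ,  0.    ,  1.    ]])}
top {'fx': 533.7663458182038, 'fy': 533.7663458182038, 'cx': 318.6927022479641, 'cy': 244.98761432442979, 'pose': array([[-0.018 ,  0.9912, -0.1309,  0.4453],
       [-0.9996, -0.0209, -0.0209, -0.0165],
       [-0.0235,  0.1304,  0.9912,  1.2504],
       [ 0.    ,  0.    ,  0.    ,  1.    ]])}
{'fx': 371.64829954431775, 'fy': 371.64829954431775, 'cx': 323.03064808348995, 'cy': 238.27402374789932, 'T_tool_cam': array([[-0.0002,  0.9687,  0.2481,  0.0687],
       [ 1.    ,  0.0003, -0.0004, -0.0014],
       [-0.0005,  0.2481, -0.9687, -0.1707],
       [ 0.    ,  0.    ,  0.    ,  1.    ]])} 0.1 [[ 0.9428  0.3333 -0.0002]
 [ 0.3333 -0.9428  0.0011]
 [ 0.0001 -0.0011 -1.    ]]
```

View pics/top0.png

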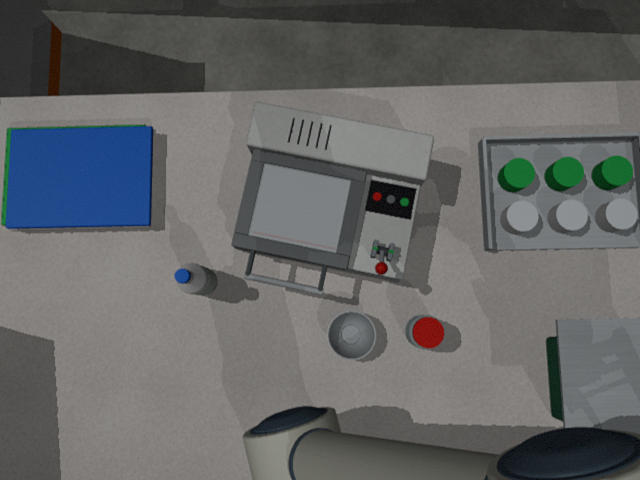

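View pics/scene0.png

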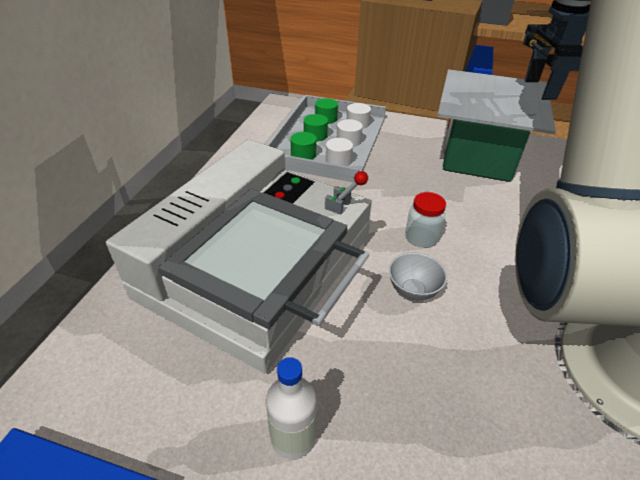

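The top view shows the packer yawed, with the knob at (381,268), the bar from (247,280) to (323,291), the bowl at (353,335), the jar lid at (428,332) and the bottle cap at (182,276). In the scene view the knob is at (361,178) and the bar runs from (320,320) to (365,254). I'll fit the packer pose to both views.

```bash
cat > h.py <<'E'
import numpy as np, json
from bench import ctrl
from scipy.optimize import least_squares
np.set_printoptions(precision=4,suppress=True)
def proj(cam,P):
    c=ctrl.camera_params(cam); T=np.linalg.inv(c["pose"]); p=T[:3,:3]@P+T[:3,3]
    return np.array([c["cx"]+c["fx"]*p[0]/-p[2], c["cy"]-c["fy"]*p[1]/-p[2]])
def ray(cam,u,v,z):
    c=ctrl.camera_params(cam); d=c["pose"][:3,:3]@np.array([(u-c["cx"])/c["fx"],-(v-c["cy"])/c["fy"],-1]); o=c["pose"][:3,3]
    return o+d*(z-o[2])/d[2]
def w(s,p):  # packer mm -> world m ; s=(x,y,yaw)
    c,n=np.cos(s[2]),np.sin(s[2]); p=np.asarray(p)/1000.
    return np.array([s[0]+c*p[0]-n*p[1], s[1]+n*p[0]+c*p[1], p[2]])
def rot(s,pitch,close):
    """tool z = pitch deg below packer +x; close 'y' along packer y, else in x-z plane"""
    a=np.radians(pitch); c,n=np.cos(s[2]),np.sin(s[2]); R=np.array([[c,-n,0],[n,c,0],[0,0,1]])
    z=np.array([np.cos(a),0,-np.sin(a)]); Y=np.array([0,1.,0]); 
    y=Y if close=='y' else np.cross(z,Y)
    return R@np.column_stack([np.cross(y,z),y,z])
E
python3 - <<'E'
from h import *
K=(-151.3,-140,181.4)
pts=[("top",K,381,268),("scene",K,361,178),("top",(-145,175,139),233,246),("top",(-145,-75,139),350,270),("top",(70,175,139),257,151),("top",(70,-75,139),366,170),
("top",(-200,50,135),285,285),("top",(180,195,160),256,102),("top",(180,-195,160),433,135),
("scene",(-200,50,132),342,288),("scene",(-145,175,139),258,325),("scene",(-145,-75,139),347,228),("scene",(70,175,139),163,264),("scene",(70,-75,139),236,195)]
f=lambda s:np.concatenate([proj(c,w(s,p))-(u,v) for c,p,u,v in pts])
r=least_squares(f,[.6,0,0],loss="soft_l1",f_scale=3)
print(r.x); print(f(r.x).reshape(-1,2).round(1).tolist())
s=r.x.tolist(); json.dump(s,open("s.json","w"))
print("knob",w(s,K),"pivot",w(s,(-90,-140,130)),"bar",w(s,(-200,50,128)),"bar45",w(s,(-121,50,319)))
S=np.array(s)
for n,u,v,z in(("bowl",353,335,.05),("jar",428,332,.1),("spray",182,276,.19)):
    p=ray("top",u,v,z); d=p[:2]-S[:2]; c,q=np.cos(s[2]),np.sin(s[2]); print(n,p,"packer",(c*d[0]+q*d[1])*1000,(-q*d[0]+c*d[1])*1000)
for pitch in (30,40,50,60,70,80,90,100,110):
  for sg in(1,-1):
    R=rot(s,pitch,'x')@np.diag([sg,sg,1]); a=[]
    for P in((-200,60,128),(-121,60,319)):
        a.append(ctrl.ik(w(s,P)+R[:,2]*.019,R))
    print(pitch,sg,[None if q is None else np.round(q) for q in a])
for sg in(1,-1):
    R=rot(s,90,'y')@np.diag([sg,sg,1]); print(ctrl.ik(w(s,K)+R[:,2]*.019,R))
E
```

```text
[ 0.6982 -0.0114 -0.2181]
[[-1.0, 8.6], [6.9, 9.4], [-1.5, -0.3], [-2.0, -1.1], [-3.7, -2.2], [1.3, 0.5], [-0.8, -1.9], [-2.3, -6.7], [0.7, -6.3], [0.5, -5.2], [10.7, -3.8], [0.4, -4.2], [-5.4, 2.4], [14.2, -7.3]]
knob [ 0.5202 -0.1153  0.1814] pivot [ 0.58   -0.1286  0.13  ] bar [0.5137 0.0807 0.128 ] bar45 [0.5909 0.0636 0.319 ]
bowl [ 0.401  -0.0636  0.05  ] packer -278.82471222839854 -115.29299691297251
jar [ 0.4064 -0.2205  0.1   ] packer -239.61263655180574 -267.294832607742
spray [0.5285 0.2806 0.19  ] packer -228.8189377631905 248.27944497816083
30 1 [array([  21.,   47.,  140.,  211.,   66., -176.]), array([ 14.,  13., 120., 245.,  25., 131.])]
30 -1 [array([ 21.,  47., 140., 211.,  66.,   4.]), array([ 14.,  13., 120., 245.,  25., -49.])]
40 1 [array([ 17.,  36., 134., 215.,  42., 173.]), array([ 11.,  10., 113., -64.,  20.,  78.])]
40 -1 [array([ 17.,  36., 134., 215.,  42.,  -7.]), array([  11.,   10.,  113.,  -64.,   20., -102.])]
50 1 [array([ 14.,  28., 128., 233.,  21., 150.]), array([  9.,  10., 106., -28.,  30.,  41.])]
50 -1 [array([ 14.,  28., 128., 233.,  21., -3
[... 660 characters left out ...]
90 1 [array([ 3., 28., 98., -0., 54., 16.]), array([ 1., 22., 74., -0., 84., 14.])]
90 -1 [array([   3.,   28.,   98.,   -0.,   54., -164.]), array([   1.,   22.,   74.,   -0.,   84., -166.])]
100 1 [array([ 2., 32., 91.,  3., 67., 13.]), array([ 0., 27., 66.,  2., 96., 13.])]
100 -1 [array([   2.,   32.,   91.,    3.,   67., -167.]), array([   0.,   27.,   66.,    2.,   96., -167.])]
110 1 [array([ 1., 36., 84.,  5., 79., 11.]), array([ -1.,  33.,  59.,   4., 108.,  12.])]
110 -1 [array([   1.,   36.,   84.,    5.,   79., -169.]), array([  -1.,   33.,   59.,    4.,  108., -168.])]
[-18.9204  24.3514  93.7857  -0.      61.863  -96.4216]
[-18.9204  24.3514  93.7857  -0.      61.863   83.5784]
```

Run:
```python
from h import *
import cv2
s=json.load(open("s.json")); obs=[]
for n,(u,v) in(("top",(381,268)),("scene",(361,178))):
    im=cv2.imread(f"pics/{n}0.png"); m=(im[...,2]>110)&(im[...,1]<60)&(im[...,0]<60)
    k,l,st,c=cv2.connectedComponentsWithStats(m.astype(np.uint8)); i=1+np.argmin(np.hypot(*(c[1:]-(u,v)).T)); print(n,c[i],st[i]); obs.append((n,*c[i]))
f=lambda P:np.concatenate([proj(n,P)-(u,v) for n,u,v in obs])
r=least_squares(f,[.52,-.11,.18]); print("knob tri",r.x,r.fun)
im=cv2.imread("pics/top0.png"); im=cv2.resize(im[80:340,215:455],None,fx=2.2,fy=2.2,interpolation=cv2.INTER_CUBIC)
im2=cv2.imread("pics/scene0.png"); im2=cv2.resize(im2[130:380,100:390],None,fx=2.2,fy=2.2,interpolation=cv2.INTER_CUBIC)
def D(im,n,o,P):
    ps=[((proj(n,w(s,p))-o+.5)*2.2).astype(np.int32) for p in P]; cv2.polylines(im,[np.array(ps)],len(P)>2,(0,255,255) if len(P)>2 else (255,0,255),1)
for im_,n,o in((im,"top",(215,80)),(im2,"scene",(100,130))):
    D(im_,n,o,[(-145,175,139),(-145,-75,139),(70,-75,139),(70,175,139)]); D(im_,n,o,[(-200,-22.5,128),(-200,122.5,128)]); D(im_,n,o,[(-140,-195,115),(-140,195,115)])
    D(im_,n,o,[(-90,-140,130),(-151.3,-140,181.4)]); D(im_,n,o,[(180,-195,160),(180,195,160)])
h=max(im.shape[0],im2.shape[0]); pad=lambda a:cv2.copyMakeBorder(a,0,h-a.shape[0],0,0,cv2.BORDER_CONSTANT)
o=np.hstack([pad(im),pad(im2)]); sc=800/o.shape[1]; 
cv2.imwrite("pics/a.png",im);cv2.imwrite("pics/b.png",im2)
```

```text
top [379.7647 267.2941] [377 264   7   7  34]
scene [360.623  176.8934] [355 171  13  12 122]
knob tri [ 0.536  -0.1137  0.2023] [ 0.0686  0.4718 -0.4292 -0.0799]
```

View pics/a.png

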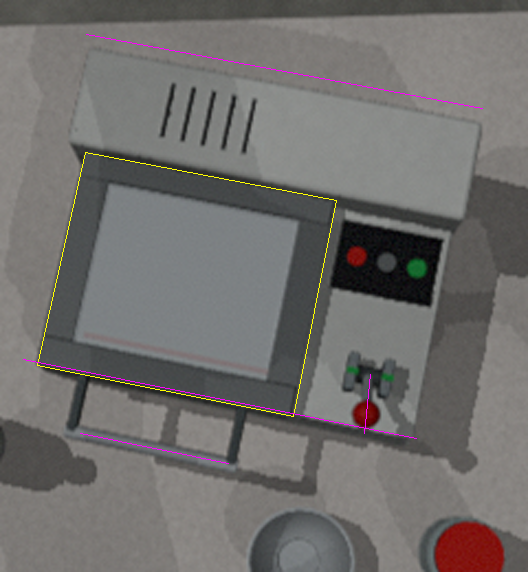

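View pics/b.png

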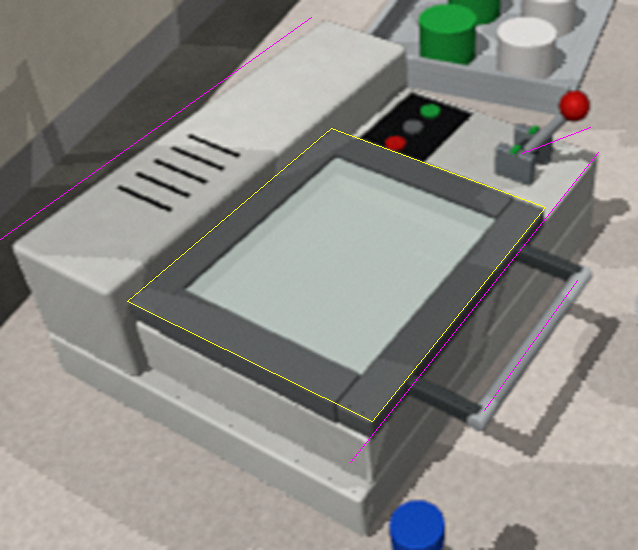

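The overlays show the lid outline and bar line matching the fit in both views (top crop bar from (72,433) to (235,463)). Only the knob is off. Triangulation puts it at z 0.202, about 31° forward of upright instead of 50°, at roughly the right radius of 80. I'll refit with the lever angle free, move above the knob and check it with the wrist camera.

```bash
cat >> h.py <<'E'
def wray(u,v,z,p,R):
    c=ctrl.camera_params("wrist"); T=c["T_tool_cam"]; x,y=(u-c["cx"])/c["fx"],(v-c["cy"])/c["fy"]; t=np.hypot(x,y)
    d=np.array([np.sin(t)*x/t,-np.sin(t)*y/t,-np.cos(t)]); d=R@T[:3,:3]@d; o=R@T[:3,3]+p
    return o+d*(z-o[2])/d[2]
def wproj(P,p,R):
    c=ctrl.camera_params("wrist"); T=c["T_tool_cam"]; q=T[:3,:3].T@(R.T@(P-p)-T[:3,3]); a=np.array([q[0],-q[1]]); t=np.arctan2(np.linalg.norm(a),-q[2])
    return np.array([c["cx"],c["cy"]])+c["fx"]*t*a/np.linalg.norm(a)
def knob(a): return np.array([-90-80*np.sin(a),-140,130+80*np.cos(a)]) # a = lean to front
E
python3 - <<'E'
from h import *
import cv2
A=lambda x,y:(215+x/2.2,80+y/2.2); B=lambda x,y:(100+x/2.2,130+y/2.2)
L=[(-145,175,139),(-145,-75,139),(70,-75,139),(70,175,139)]
pts=[("top",L[0],*A(38,364)),("top",L[1],*A(294,416)),("top",L[2],*A(337,202)),("top",L[3],*A(84,154)),
("scene",L[0],*B(373,421)),("scene",L[1],*B(545,208)),("scene",L[2],*B(332,128)),("scene",L[3],*B(129,302)),
("top",(-200,50,128),*A(153,448)),("scene",(-200,50,128),*B(531,345))]
f=lambda s:np.concatenate([proj(c,w(s,p))-(u,v) for c,p,u,v in pts]+[proj("top",w(s,knob(s[3])))-(380.2,267.5),proj("scene",w(s,knob(s[3])))-(360.6,177)])
r=least_squares(f,[.698,-.011,-.218,.55],loss="soft_l1",f_scale=2); s=r.x
print(s[:3],"lean",np.degrees(s[3])); print(np.abs(f(s)).reshape(-1,2).round(1).tolist())
json.dump(s.tolist(),open("s.json","w"))
K=w(s,knob(s[3])); print("knob",K)
R=rot(s,90,'y')@np.diag([-1,-1,1])
ctrl.command_gripper(.65)
ctrl.goto(K+[0,0,.08],R)
p,Rr=np.array(ctrl.current_tool_pos()),np.array(ctrl.current_eef_rot())
im=ctrl.read_camera("wrist"); print("pred px",wproj(K,p,Rr))
m=(im[...,2]>90)&(im[...,1]<60)&(im[...,0]<60); k,l,st,c=cv2.connectedComponentsWithStats(m.astype(np.uint8))
for i in range(1,k):
    if st[i,4]>60: print(c[i],st[i],wray(*c[i],K[2],p,Rr))
for P in [w(s,(-90,-140,130))]+[w(s,q) for q in L]+[w(s,(-200,y,128)) for y in(-22,122)]: cv2.circle(im,tuple(wproj(P,p,Rr).astype(int).tolist()),3,(255,0,255),1)
cv2.imwrite("pics/w1.png",im); print(ctrl.current_t(),p)
E
```

```text
[ 0.6968 -0.0111 -0.2214] lean 32.334160349597866
[[1.1, 0.5], [1.0, 0.6], [0.9, 0.6], [0.2, 0.8], [0.6, 0.3], [0.4, 0.3], [0.0, 0.3], [0.5, 0.8], [0.5, 0.2], [1.5, 1.8], [1.9, 0.2], [0.3, 0.5]]
knob [ 0.5365 -0.1186  0.1976]
pred px [322.9689 243.8668]
[284.5233  48.1977] [272  38  23  21  86] [ 0.6744 -0.1233  0.1976]
[440.5806 288.4194] [431 284  18  18  93] [ 0.483  -0.1972  0.1976]
2.8833 [ 0.5365 -0.1192  0.2775]
```

View pics/w1.png

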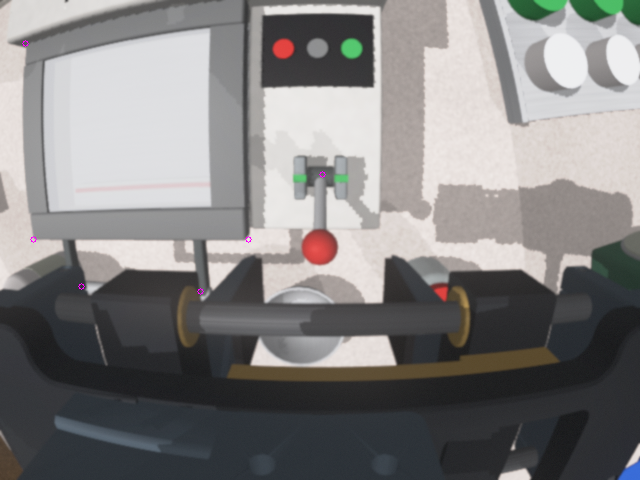

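The wrist view shows the knob at (320,246), against a predicted (323,244). The pivot is midway between the green marks (300,179) and (341,179), so the model holds to about 2 mm. Next I'll grip the knob and swing it to upright.

Run:
```python
from h import *
import cv2
s=json.load(open("s.json")); R=rot(s,90,'y')@np.diag([-1,-1,1]); off=np.array([0,0,-.019])
print(ctrl.move_l(w(s,knob(s[3]))+off,vel=.08,contact_N=8), ctrl.current_tool_pos())
ctrl.command_gripper(0.0); print("width mm",ctrl.current_grip_width()*91,ctrl.current_grasp_force(),ctrl.current_contact_force())
for a in np.linspace(s[3],0,6)[1:]:
    ctrl.move_l(w(s,knob(a))+off,vel=.06); print(np.array(ctrl.current_contact_force()))
ctrl.command_gripper(.65)
ctrl.move_l(w(s,knob(0))+[0,0,.08],vel=.12)
p,Rr=np.array(ctrl.current_tool_pos()),np.array(ctrl.current_eef_rot())
im=ctrl.read_camera("wrist"); cv2.imwrite("pics/w2.png",im); t=ctrl.read_camera("top")
cv2.imwrite("pics/top2.png",t)
m=((im[...,2]>90)&(im[...,1]<75)&(im[...,0]<75)).astype(np.uint8); k,l,st,c=cv2.connectedComponentsWithStats(m)
for i in range(1,k):
    if st[i,4]>60: print(c[i],st[i],wray(*c[i],.21,p,Rr))
print("want",w(s,knob(0)),wproj(w(s,knob(0)),p,Rr),ctrl.current_t())
```

```text
False [ 0.5368 -0.1187  0.1791]
width mm 24.61173516255031 30.000234246253967 [ 4.0697 13.0987  0.7485]
[ 0.4759 13.2816  2.9656]
[ 2.0498 12.6472  3.1375]
[ 1.4437 12.5646  1.8592]
[ 2.9399 11.7648  2.27  ]
[ 3.3006 11.9571  2.7254]
[284.8772  95.4552] [274  85  23  22 391] [ 0.6831 -0.1249  0.21  ]
[321.2771 248.1139] [305 232  33  34 729] [ 0.5754 -0.1253  0.21  ]
want [ 0.5783 -0.128   0.21  ] [323.9999 243.3859] 8.1917
```

View pics/w2.png

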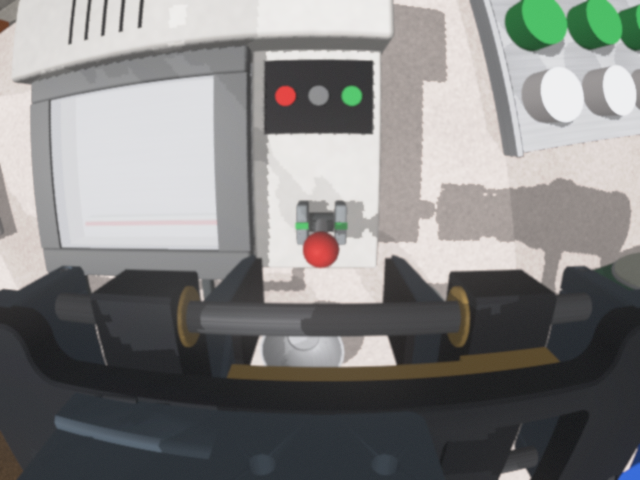

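The wrist view now shows the knob at (321,248) above the cheeks, with the green marks at (301,226) and (341,226). I'll compare knob to marks in the same picture to cancel the shared calibration error.

Run:
```python
from h import *
import cv2
s=json.load(open("s.json")); p,Rr=np.array(ctrl.current_tool_pos()),np.array(ctrl.current_eef_rot())
im=cv2.imread("pics/w2.png"); b,g,r=[im[...,i].astype(int) for i in range(3)]
def cen(m,box):
    x0,y0,x1,y1=box; v,u=np.nonzero(m[y0:y1,x0:x1]); return (u.min()+u.max())/2+x0,(v.min()+v.max())/2+y0,len(u)
c,q=np.cos(s[2]),np.sin(s[2])
def pk(P): d=P[:2]-np.array(s[:2]); return np.array([c*d[0]+q*d[1],-q*d[0]+c*d[1]])*1000
G=(g>r+40)&(g>b+40)
for box in((290,200,320,245),(322,200,355,245)): a=cen(G,box); print(a,pk(wray(a[0],a[1],.145,p,Rr)))
a=cen((r>g+50)&(r>b+50),(295,228,350,275)); print(a,pk(wray(a[0],a[1],.21,p,Rr)))
```

```text
(np.float64(301.0), np.float64(225.5), 75) [ -91.6134 -120.313 ]
(np.float64(341.0), np.float64(225.5), 60) [ -91.6365 -155.026 ]
(np.float64(320.0), np.float64(249.5), 977) [ -94.4589 -137.2283]
```

The knob sits about 2.8 mm, or 2°, in front of upright. I'll nudge it, re-measure, and then approach the bar.

Run:
```python
from h import *
import cv2
s=json.load(open("s.json")); off=np.array([0,0,-.019]); k0=knob(0); k1=k0+[2.6,0,0]
ctrl.move_l(w(s,k0)+off,vel=.12,contact_N=10); ctrl.command_gripper(0.0)
ctrl.move_l(w(s,k1)+off,vel=.03); ctrl.command_gripper(.65)
ctrl.move_l(w(s,k0)+[0,0,.08],vel=.12)
p,Rr=np.array(ctrl.current_tool_pos()),np.array(ctrl.current_eef_rot()); im=ctrl.read_camera("wrist"); cv2.imwrite("pics/w3.png",im)
b,g,r=[im[...,i].astype(int) for i in range(3)]
def cen(m,box):
    x0,y0,x1,y1=box; v,u=np.nonzero(m[y0:y1,x0:x1]); return (u.min()+u.max())/2+x0,(v.min()+v.max())/2+y0
c,q=np.cos(s[2]),np.sin(s[2])
def pk(P): d=P[:2]-np.array(s[:2]); return np.array([c*d[0]+q*d[1],-q*d[0]+c*d[1]])*1000
print(pk(wray(*cen((g>r+40)&(g>b+40),(290,200,355,245)),.145,p,Rr)),pk(wray(*cen((r>g+50)&(r>b+50),(295,228,350,275)),.21,p,Rr)),ctrl.current_t())
# approach bar
ctrl.move_l(w(s,k0)+[0,0,.13],vel=.2); ctrl.command_gripper(.45)
R=rot(s,70,'x'); P=w(s,(-200,50,128))+R[:,2]*.019
ctrl.goto(P-R[:,2]*.10,R)
p,Rr=np.array(ctrl.current_tool_pos()),np.array(ctrl.current_eef_rot()); im=ctrl.read_camera("wrist")
for y in(-22.5,50,122.5): cv2.circle(im,tuple(wproj(w(s,(-200,y,128)),p,Rr).astype(int).tolist()),3,(255,0,255),1)
cv2.imwrite("pics/w4.png",im); print(ctrl.current_t(),p,P-R[:,2]*.1,np.round(ctrl.current_q()))
```

```text
[ -92.0246 -137.2018] [ -91.8947 -137.1987] 11.7833
13.7833 [0.4869 0.0874 0.2048] [0.4857 0.0877 0.2041] [  8.  12. 111. -11.  39.  29.]
```

View pics/w4.png

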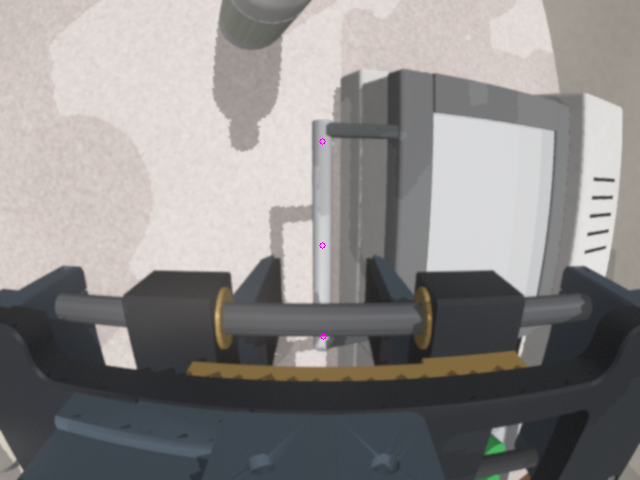

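The knob is now within 0.2 mm of upright over the pivot. The wrist view shows the bar midway between the fingers (column 322), matching the prediction. Next I'll descend, grip and lift.

Run:
```python
from h import *
import cv2
s=json.load(open("s.json"))
def pose(t):
    R=rot(s,70+np.degrees(t),'x'); return w(s,(70-270*np.cos(t),50,128+270*np.sin(t)))+R[:,2]*.019,R
ts=np.radians(np.linspace(0,45,10)[1:])
assert all(ctrl.ik(*pose(t)) is not None for t in ts)
P,R=pose(0)
print(ctrl.move_l(P,vel=.1,ori=R,contact_N=10),ctrl.current_tool_pos(),P)
ctrl.command_gripper(0.0); print("width",ctrl.current_grip_width()*91,ctrl.current_grasp_force(),ctrl.current_contact_force())
if 10<ctrl.current_grip_width()*91<18:
    for t in ts:
        P,R=pose(t); ctrl.move_l(P,vel=.08,ori=R); f=np.array(ctrl.current_contact_force()); print(np.degrees(t),f,ctrl.current_grip_width()*91)
        if np.linalg.norm(f)>45: break
    print(ctrl.current_tool_pos(),P)
for n in("scene","top"): cv2.imwrite(f"pics/{n}5.png",ctrl.read_camera(n))
print(ctrl.current_t())
```

```text
False [0.5191 0.0802 0.1106] [0.519  0.0801 0.1101]
width 12.984934493180365 30.006559789180756 [ 2.1436 -2.8924  4.4625]
5.0 [ 8.3478 -2.0775 -4.7248] 13.388346454023404
10.0 [ 8.8096 -0.8519 -5.18  ] 13.31612466502628
14.999999999999998 [ 8.7353  0.0904 -6.1291] 13.15760318919046
20.0 [ 9.6453  0.1064 -8.0116] 13.075293590997632
25.0 [ 8.6762 -0.0345 -7.4332] 13.196516910033436
29.999999999999996 [ 9.1491 -1.4547 -7.0674] 13.0120569079606
35.0 [ 8.1914 -1.8179 -8.718 ] 13.474956940888411
40.0 [ 5.8259 -2.3593 -9.0653] 13.080605243885485
45.0 [ 4.509  -3.0614 -9.4259] 13.301207595102436
[0.5816 0.066  0.3008] [0.582  0.066  0.3017]
19.55
```

View pics/scene5.png

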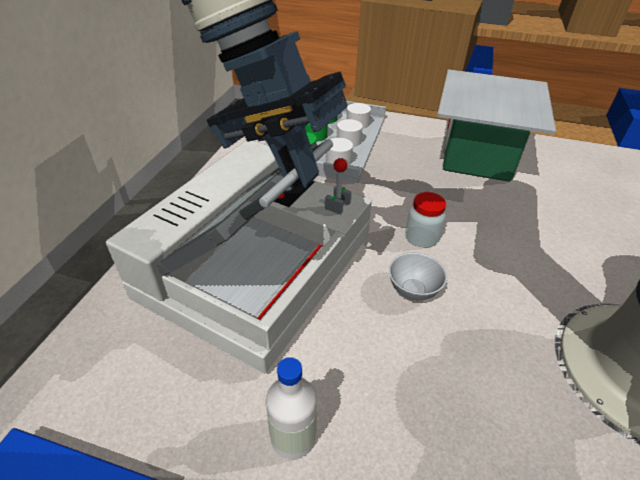

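The scene view shows the lid raised with the bar from (265,203) to (328,148) in the gripper. The lever stands upright with its knob at (340,165), and the bottle, jar and bowl haven't moved. I'll check the bar against its 45° prediction and hand in.

Run:
```python
from h import *
s=json.load(open("s.json"))
for a in(40,45,50):
    t=np.radians(a); print(a,[proj("scene",w(s,(70-270*np.cos(t),y,128+270*np.sin(t)))).round() for y in(-25,125)])
print("knob px",proj("scene",w(s,knob(0))),ctrl.current_grip_width()*91,ctrl.current_grasp_force(),ctrl.current_t())
d=np.abs(np.cross(np.array([63.,-55])/np.hypot(63,55),proj("scene",w(s,(-121,50,319)))-(265,203)))
print("line offset px",d)
if d<6: print(ctrl.sign_off())
```

```text
40 [array([335., 158.]), array([278., 213.])]
45 [array([326., 145.]), array([267., 198.])]
50 [array([315., 132.]), array([255., 183.])]
knob px [339.7991 164.9076] 13.174617945643334 30.004076957702637 19.55
line offset px 3.4177671468209354
the job is handed in; nothing more can be done
None<stdin>:6: DeprecationWarning: Arrays of 2-dimensional vectors are deprecated. Use arrays of 3-dimensional vectors instead. (deprecated in NumPy 2.0)
```

I handed the job in at about 19.6 s: the vent lever was set upright first, then the lid was lifted by its bar to about 45° (within roughly 1° by the camera and arm readings) and is still held there, and the bottle, jar and bowl stand where they were.

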